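# Tap-test a circuit board

## Robot

A 6-joint arm with a two-finger parallel gripper is mounted at the origin on the work surface. World frame = base frame: x ahead of the robot, y to its left, z up, the work surface at z = 0. Lengths are in mm, angles in rad, forces in N, time in s.
With the tool pointing down it reaches from about 350 to 875 mm from the base axis. Payload 4.2 kg.
Tool frame: the origin (TCP) lies between the finger pads; the fingertips stand 17 mm ahead of it and the grasp point (between the pads) lies 2 mm behind it; z points along the fingers, y is the line along which they close (so a half turn about z gives the same grasp; the last joint's range is limited). The gripper opens to 85 mm and grips with 20 to 120 N. Pads are 22 mm wide; open, the fingers measure 114 mm over their backs; the gripper's body (76 mm by 85 mm) begins 54 mm behind the grasp point. The pads swing forward as they close: fully open they stand 13 mm farther back than shut.
Start: joints at [1.456, 0.385, 0.008, 0, -1.194, -0.259], TCP at [228.189, 581.832, 248.312] pointing down, gripper open.
Joint ranges: [-3.14, 3.14], [-1.21, 2.06], [-1.07, 1.41], [-3.16, 2.05], [-2.99, -0.16], [-3.1, 3.1]. Speed limits (rad/s): [2.79, 2.79, 3.14, 3.14, 3.14, 3.14].

## Interface

Orientations are given as a unit quaternion [x, y, z, w].
In Python, from bench import arm gives the robot as it stands.
- The arm moves only by the tool jog_arm, called by a JSON object that holds its "api" and its "payload". Schema: {"type":"object","properties":{"ticks":{"type":"array","items":{"type":"array","prefixItems":[{"type":"array","items":{"type":"number"},"minItems":3,"maxItems":3},{"type":"array","items":{"type":"number"},"minItems":3,"maxItems":3}],"minItems":2,"maxItems":2},"minItems":1,"maxItems":10},"finger_gap":{"type":"number"},"only":{"type":"string"},"quiet":{"type":"boolean"},"lines":{"type":"string"}},"required":["ticks"],"additionalProperties":false}. ticks is a list of rows, 1 to 10 of them, each written [[dx, dy, dz], [rx, ry, rz]]: dx, dy, dz in units of 100 mm, then a rotation vector rx, ry, rz in units of 0.05 rad; each row is the pose to reach, as a shift and turn from the pose commanded when the call began, along the tool's axes at that moment; what a row does not reach only later rows make up. A row lasts 1/10 s, in which the tool goes at most 50 mm and 0.15 rad, less where a joint would pass 70% of its speed; a pose out of reach is approached as far as the arm can. finger_gap is the finger opening in mm, set as the call begins (left out keeps the last). The fingers move at their own pace and stop on an object; the grip force is fixed at half the most. Time passes only in rows, so rows that do not move let the fingers close. The tool returns the time, the measured TCP pose, the force, the opening and the grip force at its end. only (a regular expression) keeps the lines of the reply that match it, lines (a string "A,B") keeps lines A to B, and quiet returns only ok. Input that does not fit is refused with a message, and nothing moves.
- arm.read_state(): the state, without advancing time (a new reading comes with each control period).
- arm.get_image(name): name is "side" or "top"; returns the picture (384x512x3 uint8, blue, green, red); there is no depth.
- arm.get_calibration(name): a dict with "K" (3x3 intrinsics, pixels), "rvec" (rotation vector, rad) and "tvec" (3), from world to camera coordinates, as OpenCV has them. Camera axes: x right, y down, z forward; pixel columns grow to the right and rows downward; lengths in mm; the calibration is good to about 2 mm. A picture is of the moment at which its call begins. get_calibration takes no time and is no camera call.
- arm.job_done(): hands the job in; it is judged then, once.
The state is a dict: "clock": time; "joints": joint angles; "joint_vel": joint speeds; "joint_efforts": joint torques, N m; "position": TCP position; "ee_rot": TCP orientation; "contact_force": force on the tool from outside, world axes, zero at the start; "wrist_torque": the same for the moment, N m; "gripper_width": finger opening in mm; "grasp_force": force on a finger pad.
Only numpy, scipy, OpenCV 4.12 (cv2) and the standard library are available. Lean on these libraries where they do the work, as an engineer would, in place of code of your own. Each camera call takes 0.05 s, during which the arm holds its last target. There are 200 camera calls.

## Task

Give the circuit board its tap test. Of the two spring tappers on the bench, use the one with the green board under its hammer: press its cocking plate down until the sear catches, let go so that the sear alone holds the hammer up for a moment, then press the trigger plate down so that the hammer snaps onto the board, and leave both plates free. Leave the other tapper, whose nest is empty, alone.

Things in the scene. Friction and masses are not known exactly. Their poses are not given: they have to be found in the camera images.
- hammer (a joint): Rocking arm (rad) of the tapper with the board: steel base 300 x 80 x 10 mm, aluminium arm hinged 70 mm up, hammer head at the far end over the green board, square cocking plate on the near end. 0: hammer on the board, plate up (start). Pressing the plate raises it; pressed to 0.43-0.53 (hard stop at 0.56) the sear catches and holds it at about 0.39. A spring returns it to 0.
- cocking_pad (a point): Top centre of the cocking plate (40 mm along, 44 across), 75 mm from the hinge. At start 94 mm above the bench, tilted 10 deg; push straight down, level fingertips to 60-65 mm (up to 12 N; catches at 67, hard stop at 57); caught, it stays at about 65. Its x axis (level at start) points to the hammer head, y across. The sear's nose, 74 mm high, stands 45 mm off towards the trigger: keep central.
- trigger_pad (a point): Top centre of the steel trigger plate (38 x 46 mm) at the robot's end of the same tapper, 45 mm above the bench, 120 mm from the cocking plate. Pressed straight down with level fingertips (about 3 N) it frees the arm at 16 mm, hard stop at about 23 mm; the arm's near end, 70 mm from here, flies up to 97 mm. It springs back when let go. x axis points to the hammer head, y across.
- other_hammer (a joint): The same joint of the second, otherwise identical tapper, whose nest is empty (two black rails, no board). It stands to the left or right of the first, at least 250 mm away centre to centre, reads 0 at the start and must stay there.

How it is judged:
By the outcome, as a careful person would: the job done as asked, in the order asked, and still so for the second after the job is handed in, with the robot touching nothing.
It also fails if it takes over 35 s, if anything falls off the work surface, if the arm or the gripper's body presses on something with over 40 N, if the wrist force passes 120 N, or if a joint passes its speed limit or range.

## Working session

There is one attempt and no reset: what is moved stays moved. The work goes in short steps, Python scripts to look and compute and a tool call to move; the robot and the scene stay as the last step left them, time stands still between calls to the robot, and variables do not carry over. Pictures are saved under pics/ and viewed, at most 10 in all, crops included, and the job is handed in when it is done.

```bash
mkdir -p pics; ls; python3 - <<'E'
from bench import arm
import cv2,numpy as np
for n in("top","side"):
    cv2.imwrite(f"pics/{n}0.png",arm.get_image(n)); c=arm.get_calibration(n); print(n,c)
s=arm.read_state();print(s)
E
```

```text
bench.py
pics
top {'K': array([[388.31444117,   0.        , 256.29994924],
       [  0.        , 388.31444117, 196.88619193],
       [  0.        ,   0.        ,   1.        ]]), 'rvec': array([ 2.1351244 , -2.15196962,  0.1370754 ]), 'tvec': array([-23.7346001 , 588.27502021, 744.82146473])}
side {'K': array([[464.33848401,   0.        , 249.22775705],
       [  0.        , 464.33848401, 197.09232123],
       [  0.        ,   0.        ,   1.        ]]), 'rvec': array([ 2.06783208, -0.76790582,  0.40230389]), 'tvec': array([-451.30625679,  304.02322441,  677.9595636 ])}
{'clock': 0.1, 'joints': array([ 1.45557278e+00,  3.85487059e-01,  6.75231408e-03, -4.35904942e-04,
       -1.19397474e+00, -2.58595409e-01]), 'joint_vel': array([-0.00130801, -0.00175906,  0.00333616,  0.00065059, -0.00067316,
        0.00152361]), 'joint_efforts': array([-4.44048510e-04, -3.93319094e+01,  1.88929510e+01,  4.19790924e+00,
       -2.58602799e-03,  5.67642488e-06]), 'position': array([228.04018931, 581.39159383, 247.32234205]), 'ee_rot': array([ 9.82567805e-01, -1.85901996e-01, -1.33549188e-04,  9.68629925e-04]), 'contact_force': array([-0.38597006, -0.10646851,  0.79552433]), 'wrist_torque': array([-0.00679575, -0.01254589,  0.03459176]), 'grasp_force': 0.0, 'gripper_width': 85.64321080139578}
```

View pics/top0.png

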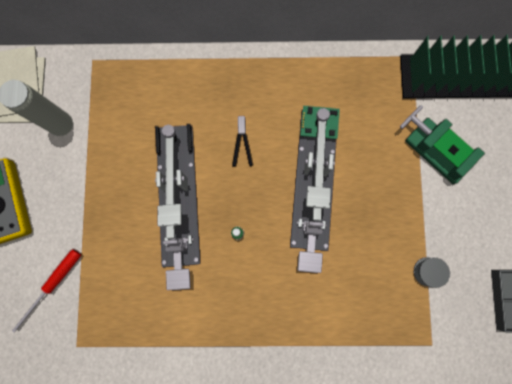

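View pics/side0.png

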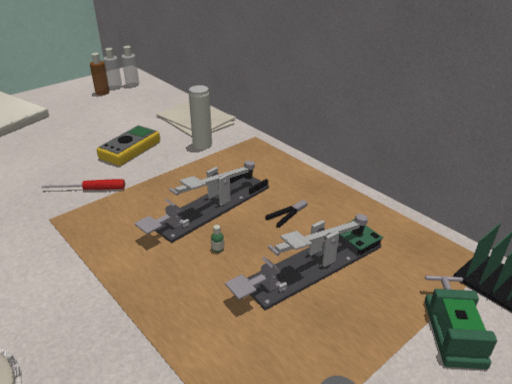

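The board's tapper is the right one: top view cocking plate about (318,197), trigger plate (310,262); side view (296,242) and (242,286). The other tapper, on the left, has its trigger at (178,280). I'll refine these by mask and triangulate.

```bash
cat > h.py <<'E'
import cv2,numpy as np
from bench import arm
def cal(n):
    c=arm.get_calibration(n);R=cv2.Rodrigues(c["rvec"])[0];return c["K"],R,c["tvec"].reshape(3,1)
def tri(a,b):
    P=[k@np.hstack([R,t]) for k,R,t in map(cal,("top","side"))]
    X=cv2.triangulatePoints(P[0],P[1],np.float64(a).reshape(2,1),np.float64(b).reshape(2,1)).ravel();return X[:3]/X[3]
def plane(n,uv,z):
    K,R,t=cal(n);d=R.T@np.linalg.inv(K)@np.r_[uv,1];o=(-R.T@t).ravel();return o+d*(z-o[2])/d[2]
def proj(n,X):
    K,R,t=cal(n);return cv2.projectPoints(np.float64(X).reshape(-1,1,3),cv2.Rodrigues(R)[0],t,K,None)[0][:,0]
E
python3 - <<'E'
from h import *
a=cv2.imread("pics/top0.png")[170:280,280:350];b=cv2.imread("pics/side0.png")[220:305,220:325]
f=lambda i:cv2.resize(i,None,fx=5,fy=5,interpolation=cv2.INTER_CUBIC)
A,B=f(a),f(b);c=np.zeros((550,350+525,3),np.uint8);c[:,:350]=A;c[:425,350:]=B
cv2.imwrite("pics/crop.png",c[:,:800])
for n,o,im,seeds in(("top",(280,170),a,[(318,197),(310,262)]),("side",(220,220),b,[(296,241),(240,287)])):
    for s in seeds:
        q=(s[0]-o[0],s[1]-o[1]);m=np.zeros((im.shape[0]+2,im.shape[1]+2),np.uint8)
        cv2.floodFill(im.copy(),m,q,(0,0,0),(9,)*3,(9,)*3,cv2.FLOODFILL_FIXED_RANGE|cv2.FLOODFILL_MASK_ONLY|(255<<8))
        m=m[1:-1,1:-1];r=cv2.minAreaRect(cv2.findNonZero(m));print(n,s,im[q[1],q[0]],cv2.countNonZero(m),np.add(r[0],o),r[1:],[round(v,1) for v in cv2.mean(np.argwhere(m)[:, ::-1].astype(np.float32).reshape(-1,1,2))[:2]])
E
```

```text
top (318, 197) [202 206 204] 228 [317.92308044 199.11538506] ((19.72152328491211, 12.155403137207031), 7.125016689300537) [37.5, 29.1]
top (310, 262) [188 181 187] 327 [309.67315483 261.22956848] ((20.709592819213867, 16.717382431030273), 3.5763344764709473) [30.0, 91.5]
side (296, 241) [164 168 168] 309 [303.17992401 238.71793365] ((14.129534721374512, 42.14736557006836), 88.02507019042969) [80.6, 17.9]
side (240, 287) [141 137 144] 425 [246.40000725 282.80000305] ((18.78297233581543, 36.671512603759766), 63.43495178222656) [22.9, 64.7]
```

View pics/crop.png

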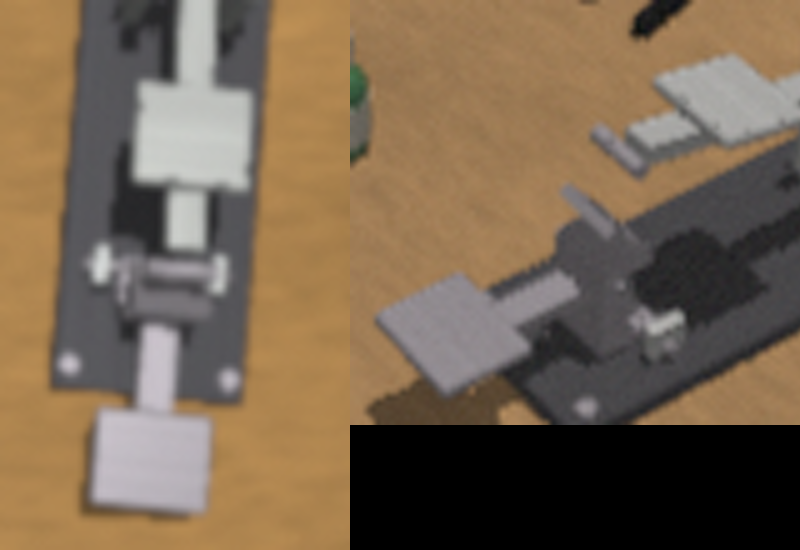

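The crop shows both plates sharply. From their corners, the centres are: cocking top (318.2,196.8), side (296.3,239.6); trigger top (309.8,261.8), side (240.5,286.5).

```bash
python3 - <<'E'
from h import *
from scipy.spatial.transform import Rotation as R
C=tri((318.2,196.8),(296.3,239.6));T=tri((309.8,261.8),(240.5,286.5))
print(C,T,np.linalg.norm((C-T)[:2]))
print("planes",plane("top",(318.2,196.8),94),plane("side",(296.3,239.6),94),plane("top",(309.8,261.8),45),plane("side",(240.5,286.5),45))
H=plane("top",(323,115),70);print("head approx",H,"axis",np.degrees(np.arctan2(*(C-T)[1::-1])),np.degrees(np.arctan2(*(H-T)[1::-1])))
s=arm.read_state();Rt=R.from_quat(s["ee_rot"]);print(Rt.as_matrix().round(3))
print("tool delta C",Rt.inv().apply(C-s["position"]),"T",Rt.inv().apply(T-s["position"]))
E
```

```text
[ 581.39613127 -146.92075325   89.48487127] [ 458.85488138 -133.86869337   41.04245072] 123.2343872128027
planes [ 579.7628049  -145.45734315   94.        ] [ 578.17463969 -150.92411834   94.        ] [ 457.87501578 -132.55735447   45.        ] [ 457.19422756 -137.39820474   45.        ]
head approx [ 748.44796335 -163.45375863   70.        ] axis -6.079741117125309 -5.833146510732846
[[ 0.931 -0.365 -0.001]
 [-0.365 -0.931 -0.002]
 [ 0.     0.002 -1.   ]]
tool delta C [594.98603477 548.57357295 158.96734661] T [476.14178168 581.09612949 207.46177023]
```
C ≈ (579.5,-147.5), T≈(458,-134.5). Axis -6°.

Careful with the scale: shifts go in units of 100 mm and turns go in units of 0.05 rad. That gives: 300 mm is 3, 275 mm is 2.75, -0.27 rad is -5.4.

{"api": "jog_arm", "payload": {"ticks": [[[3, 2.75, 0], [0, 0, -5.4]], [[3, 2.75, 0], [0, 0, -5.4]], [[3, 2.75, 0], [0, 0, -5.4]], [[3, 2.75, 0], [0, 0, -5.4]], [[3, 2.75, 0], [0, 0, -5.4]], [[3, 2.75, 0], [0, 0, -5.4]], [[3, 2.75, 0], [0, 0, -5.4]], [[3, 2.75, 0], [0, 0, -5.4]], [[3, 2.75, 0], [0, 0, -5.4]], [[3, 2.75, 0], [0, 0, -5.4]]], "finger_gap": 0}}

```text
clock: 1.1
position: [407.4, 214.9, 248.1]
ee_rot: [0.999, -0.054, -0.0, 0.0]
contact_force: [0.4, -0.5, 0.9]
gripper_width: -0.0
grasp_force: 0.0
```

```bash
cat >> h.py <<'E'
from scipy.spatial.transform import Rotation as Rn
def delta(X):
    s=arm.read_state();r=Rn.from_quat(s["ee_rot"]);print(s["clock"],s["position"].round(1),"to go, tool axes",r.inv().apply(np.array(X)-s["position"]).round(1),"yaw of tool x",np.degrees(np.arctan2(*r.as_matrix()[1::-1,0])).round(1),"F",s["contact_force"].round(1))
E
python3 -c "
from h import *
delta((579.5,-147.5,150))"
```

```text
1.1 [407.4 214.9 248.1] to go, tool axes [209.9 341.9  98.1] yaw of tool x -6.1 F [ 0.4 -0.5  0.9]
```

Converted, 342 mm is 3.42, 210 mm is 2.1.

{"api": "jog_arm", "payload": {"ticks": [[[2.1, 3.42, 0.2], [0, 0, 0]], [[2.1, 3.42, 0.2], [0, 0, 0]], [[2.1, 3.42, 0.2], [0, 0, 0]], [[2.1, 3.42, 0.2], [0, 0, 0]], [[2.1, 3.42, 0.2], [0, 0, 0]], [[2.1, 3.42, 0.2], [0, 0, 0]], [[2.1, 3.42, 0.2], [0, 0, 0]], [[2.1, 3.42, 0.2], [0, 0, 0]], [[2.1, 3.42, 0.98], [0, 0, 0]], [[2.1, 3.42, 0.98], [0, 0, 0]]]}}

```text
clock: 2.1
position: [580.1, -145.4, 146.7]
ee_rot: [0.999, -0.053, -0.002, -0.001]
contact_force: [-0.1, 0.2, -1.6]
gripper_width: -0.1
grasp_force: 0.0
```

```bash
python3 -c "
from h import *
delta((579.5,-147.5,150))
for n in('top','side'): cv2.imwrite(f'pics/{n}1.png',arm.get_image(n))
print(proj('top',[[579.5,-147.5,133]]),proj('side',[[579.5,-147.5,133]]))
a=cv2.imread('pics/top1.png')[100:300,200:420];b=cv2.imread('pics/side1.png')[120:320,200:400]
cv2.imwrite('pics/c1.png',cv2.resize(np.hstack([a,b]),None,fx=1.9,fy=1.9))"
```

```text
2.1 [ 580.1 -145.4  146.7] to go, tool axes [-0.4  2.1 -3.3] yaw of tool x -6.1 F [-0.1  0.2 -1.6]
[[322.53542146 193.88856207]] [[296.72057206 221.36963475]]
```

View pics/c1.png

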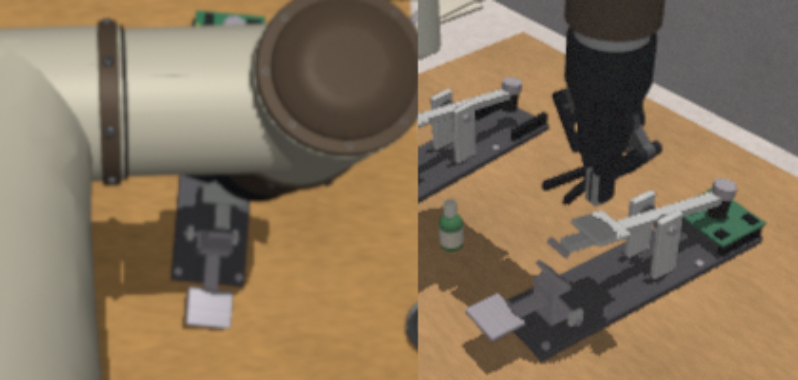

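The side view shows the closed fingertips at about (296,224), just above the cocking plate, as predicted. Next I press straight down.

{"api": "jog_arm", "payload": {"ticks": [[[0, 0.01, 0.2], [0, 0, 0]], [[0, 0.01, 0.35], [0, 0, 0]], [[0, 0.01, 0.45], [0, 0, 0]], [[0, 0.01, 0.52], [0, 0, 0]], [[0, 0.01, 0.58], [0, 0, 0]], [[0, 0.01, 0.63], [0, 0, 0]], [[0, 0.01, 0.67], [0, 0, 0]], [[0, 0.01, 0.69], [0, 0, 0]], [[0, 0.01, 0.7], [0, 0, 0]], [[0, 0.01, 0.7], [0, 0, 0]]]}}

```text
clock: 3.2
position: [580.4, -145.8, 81.6]
ee_rot: [0.999, -0.051, 0.0, -0.0]
contact_force: [-3.2, 3.7, 5.2]
gripper_width: 0.1
grasp_force: 3.1
```

```bash
python3 -c "
from h import *
delta((579.5,-147.5,79))"
```

```text
3.2 [ 580.4 -145.8   81.6] to go, tool axes [-0.7  1.8  2.6] yaw of tool x -5.9 F [-3.2  3.7  5.2]
```

{"api": "jog_arm", "payload": {"ticks": [[[0, 0.01, 0.02], [0, 0, 0]], [[0, 0.01, 0.02], [0, 0, 0]], [[0, 0.01, 0.02], [0, 0, 0]]]}}

```text
clock: 3.5
position: [580.8, -146.6, 79.8]
ee_rot: [0.999, -0.051, 0.001, -0.0]
contact_force: [-2.6, 3.7, 6.3]
gripper_width: 0.3
grasp_force: 3.1
```

{"api": "jog_arm", "payload": {"ticks": [[[0, 0, 0], [0, 0, 0]], [[0, 0, -0.04], [0, 0, 0]], [[0, 0, -0.1], [0, 0, 0]], [[0, 0, -0.25], [0, 0, 0]], [[0, 0, -0.55], [0, 0, 0]], [[0, 0, -0.7], [0, 0, 0]], [[0, 0, -0.7], [0, 0, 0]], [[0, 0, -0.7], [0, 0, 0]]]}}

```text
clock: 4.3
position: [580.4, -147.7, 148.3]
ee_rot: [0.999, -0.052, 0.0, -0.0]
contact_force: [-0.2, 0.1, 0.1]
gripper_width: -0.1
grasp_force: 0.0
```

```bash
python3 -c "
from h import *
delta((458,-134.5,110))
for n in('top','side'): cv2.imwrite(f'pics/{n}2.png',arm.get_image(n))
cv2.imwrite('pics/c2.png',cv2.resize(cv2.imread('pics/side2.png')[140:320,200:400],None,fx=3,fy=3))"
```

```text
4.3 [ 580.4 -147.7  148.3] to go, tool axes [-123.1   -0.4   38.2] yaw of tool x -6.0 F [-0.2  0.1  0.1]
```

View pics/c2.png

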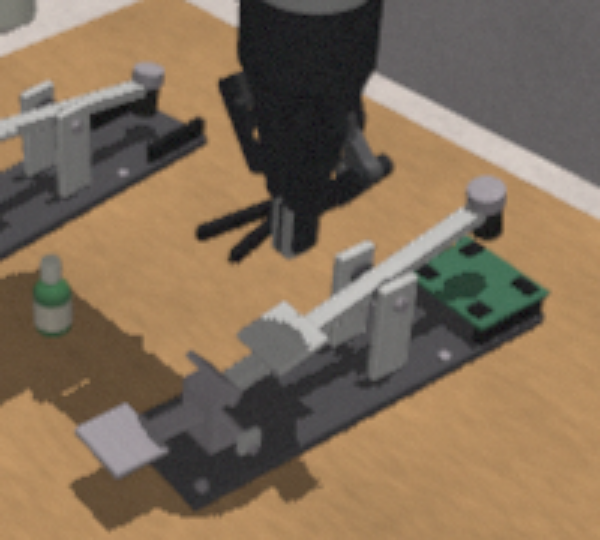

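The hammer head is up at (487,195) in the crop, off the board, with the fingers clear above the plate: the sear holds it. Next, over to the trigger.

Converted, -123 mm is -1.23, -60 mm is -0.6.

{"api": "jog_arm", "payload": {"ticks": [[[-0.6, 0, 0], [0, 0, 0]], [[-1.23, 0, 0], [0, 0, 0]], [[-1.23, 0, 0], [0, 0, 0]], [[-1.23, 0, 0.2], [0, 0, 0]], [[-1.23, 0, 0.38], [0, 0, 0]], [[-1.23, 0, 0.38], [0, 0, 0]], [[-1.23, 0, 0.38], [0, 0, 0]], [[-1.23, 0, 0.38], [0, 0, 0]]]}}

```text
clock: 5.2
position: [458.6, -135.0, 110.7]
ee_rot: [0.999, -0.052, 0.0, 0.0]
contact_force: [0.5, -0.2, 0.3]
gripper_width: -0.1
grasp_force: 0.0
```

```bash
python3 -c "
from h import *
delta((458,-134.5,62))
for n in('top','side'): cv2.imwrite(f'pics/{n}3.png',arm.get_image(n))
print(proj('side',[[458,-134.5,93]]))
cv2.imwrite('pics/c3.png',cv2.resize(cv2.imread('pics/side3.png')[140:320,200:400],None,fx=3,fy=3))"
```

```text
5.2 [ 458.6 -135.   110.7] to go, tool axes [-0.6 -0.4 48.7] yaw of tool x -5.9 F [ 0.5 -0.2  0.3]
[[239.47276437 265.166005  ]]
```

View pics/c3.png

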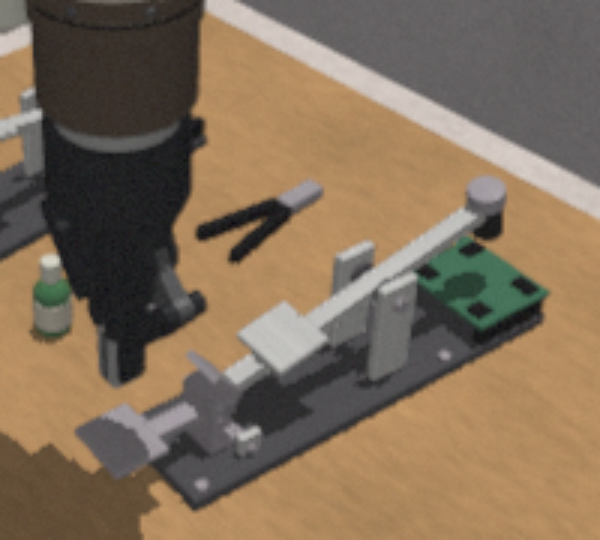

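Still cocked, with the fingertips at about (240,266), right over the trigger plate. Now the press, 18-21 mm deep.

{"api": "jog_arm", "payload": {"ticks": [[[0, 0, 0.25], [0, 0, 0]], [[0, 0, 0.42], [0, 0, 0]], [[0, 0, 0.51], [0, 0, 0]], [[0, 0, 0.57], [0, 0, 0]], [[0, 0, 0.62], [0, 0, 0]], [[0, 0, 0.66], [0, 0, 0]], [[0, 0, 0.69], [0, 0, 0]], [[0, 0, 0.7], [0, 0, 0]], [[0, 0, 0.7], [0, 0, 0]]]}}

```text
clock: 6.2
position: [457.4, -134.9, 40.2]
ee_rot: [0.999, -0.052, -0.001, 0.0]
contact_force: [-3.7, 0.6, 2.1]
gripper_width: -0.1
grasp_force: 1.7
```

```bash
python3 -c "
from h import *
delta((458,-134.5,42))
cv2.imwrite('pics/s4.png',cv2.resize(arm.get_image('side')[140:320,200:400],None,fx=3,fy=3))"
```

```text
6.2 [ 457.4 -134.9   40.2] to go, tool axes [ 0.5 -0.5 -1.8] yaw of tool x -6.0 F [-3.7  0.6  2.1]
```

View pics/s4.png

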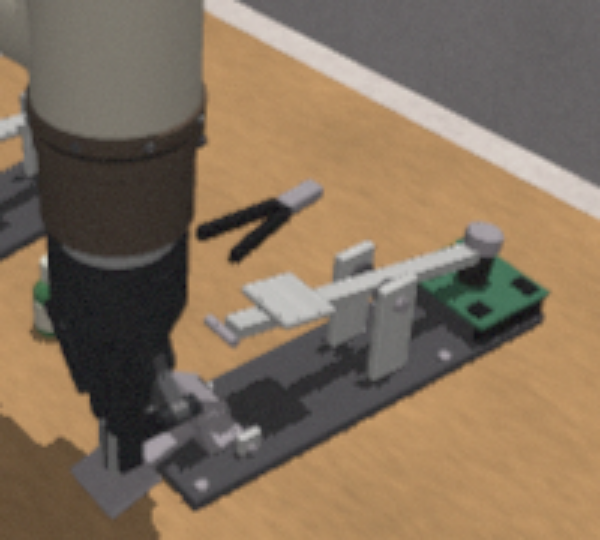

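The hammer is down on the board at (483,240) and the trigger is held. Now I withdraw straight up.

Converted, -130 mm is -1.3, -100 mm is -1.

{"api": "jog_arm", "payload": {"ticks": [[[0, 0, -0.08], [0, 0, 0]], [[0, 0, -0.18], [0, 0, 0]], [[0, 0, -0.3], [0, 0, 0]], [[0, 0, -0.6], [0, 0, 0]], [[0, 0, -1], [0, 0, 0]], [[0, 0, -1.3], [0, 0, 0]], [[0, 0, -1.3], [0, 0, 0]], [[0, 0, -1.3], [0, 0, 0]], [[0, 0, -1.3], [0, 0, 0]], [[0, 0, -1.3], [0, 0, 0]]]}}

```text
clock: 7.25
position: [457.4, -134.9, 169.4]
ee_rot: [0.999, -0.052, -0.001, 0.0]
contact_force: [-1.5, -0.2, -0.3]
gripper_width: -0.2
grasp_force: 0.0
```

```bash
python3 -c "
from h import *
delta((458,-134.5,42))
cv2.imwrite('pics/s5.png',arm.get_image('side'))"
```

```text
7.25 [ 457.4 -134.9  169.4] to go, tool axes [  0.8  -0.4 127.4] yaw of tool x -6.0 F [-1.5 -0.2 -0.3]
```

View pics/s5.png

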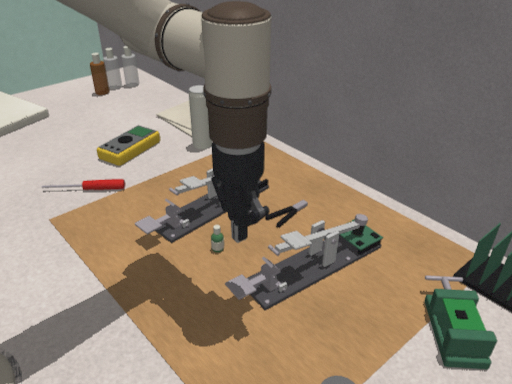

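The hammer is on the board at (361,222), both plates are back up at (296,241) and (242,286), and the gripper is clear. The other tapper is unchanged.

```bash
python3 -c "
from bench import arm
print(arm.job_done())"
```

```text
the job is handed in; nothing more can be done
None
```

The tap test is done and handed in: I cocked the board's tapper, the sear held the hammer up on its own, and the trigger then dropped it onto the board, leaving both plates free and the other tapper untouched, in about 7 s of robot time.

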